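# Put a gauge plate back in the slot of its size

## Robot

A 6-joint arm with a two-finger parallel gripper is mounted at the origin on a cart in front of the work surface, level with it; the furniture and walls round the work are solid. World frame = base frame: x ahead of the robot, y to its left, z up, the work surface at z = 0. Lengths are in mm, angles in rad, forces in N, time in s.
With the tool pointing down it reaches from about 275 to 750 mm from the base axis. Payload 10.2 kg.
Tool frame: the origin (TCP) lies at the very end of the fingers, on their centre line; the grasp point (between the pads) lies 19 mm behind it; z points along the fingers, y is the direction in which the jaws open and shut (so a half turn about z gives the same grasp; the last joint's range is limited). The gripper opens to 85 mm and grips with 20 to 120 N. Pads are 22 mm wide; open, the fingers measure 114 mm over their backs; the gripper's body (76 mm by 85 mm) begins 54 mm behind the grasp point. The pads swing forward as they close: fully open they stand 13 mm farther back than shut.
Start: joints at [-1.528, 0.313, 1.498, -0, 1.331, -0.223], TCP at [137.894, -506.573, 231.294] pointing down, gripper open.
Joint ranges: [-2.94, 2.94], [-0.97, 2.17], [0.19, 2.56], [-1.23, 4.37], [0.02, 3.11], [-2.88, 2.88]. Speed limits (rad/s): [2.39, 2.39, 3.01, 3.14, 3.14, 3.14].

## Interface

Orientations are given as a unit quaternion [w, x, y, z].
In Python, from rig import * gives the robot as it stands. The module is installed in compiled form; this text tells all that it offers.
- The arm moves only by the shell command python3 -m crank 'ROWS' [FORCE]. ROWS is a JSON object of lists of equal length, an entry for each row: "dp": the shift along the world's x, y, z in cm, a list of three; "delta_rot": the turn, a rotation vector about the world's x, y, z in degrees, a list of three; "claw": the closure in counts, from 0 (fully open) to 255 (shut). A call has 1 to 10 rows; each row shifts and turns the commanded pose from where the row before left it; what a row does not reach is not made up. A row lasts 1/10 s, in which the tool goes at most 50 mm and 8.59 degrees, less where a joint would pass 70% of its speed; a pose out of reach is approached as far as the arm can. A call is refused whole if a number of a shift passes 5 or a number of a turn 8.59, either way. A call with a gripper value outside its range is refused whole. The fingers move at their own pace and stop on an object; FORCE is the grip in N (left out, the last holds). Time passes only in rows, so rows that do not move let the fingers close. It gives the time, the measured TCP pose, the force and the opening at its end, in the units of the state.
- sense(): the state, without advancing time (a new reading comes with each control period).
- capture(name): name is "scene" or "top" or "wrist"; returns (picture, depth): 480x640x3 uint8, red, green, blue; 480x640 float32, mm along the optical axis (not along the pixel's ray), 0 where there is no reading.
- camera_model(name): a dict with "fx", "fy", "cx", "cy" (pixels), "dist_coeffs" ([k1, k2, p1, p2, k3] as OpenCV has them; the pictures are not rectified), "cam_to_world" (4x4, takes a point from camera to world coordinates); the wrist camera has in their place "T_tool_cam" (4x4, takes a point from camera to tool coordinates, whose origin is the TCP and whose axes are the flange's). Camera axes: x right, y up, looking along -z (the intrinsics and any distortion apply to the point x, -y, -z); pixel columns grow to the right and rows downward; lengths in mm; the calibration is good to about 2 mm. A picture is of the moment at which its call begins: read the wrist's pose just before it. camera_model takes no time and is no camera call.
- finish_job(): hands the job in, once; it reports no verdict.
Trained networks look in the newest picture that a camera, given by its name, has taken for a name from the list of things; names that differ only in an ending like _2 or _b are one class to them, and where a whole thing is asked for, a point or a joint stands for the part that bears it (a point fixed in the world has none). Each returns a list of dicts, best first, with "p" (0 to 1); they miss things now and then, are a little off and sometimes report something else, mostly with a low value. They report only what shows in the picture. A call takes as long as a camera call. They do not tell look-alikes from the thing itself.
- boxes_of(camera, target): "centre" ([column, row] in pixels, amid what is visible of it).
- masks_of(camera, target): "region" (480x640 bool, what is visible of it) and "centre" ([column, row] in pixels, amid what is visible of it).
- pinpoint(camera, target): "centre" ([column, row] in pixels: a listed point, or the origin of a listed thing).
The state is a dict: "time_s": time; "joints": joint angles; "dq": joint speeds; "tau": joint torques, N m; "eef_pos": TCP position; "ee_rot": TCP orientation; "force": force on the tool from outside, world axes, zero at the start; "wrist_torque": the same for the moment, N m; "grip_width": opening from 0.0 (shut) to 1.0 (fully open).
Only numpy, scipy, OpenCV 4.12 (cv2) and the standard library are available. Lean on these libraries where they do the work, as an engineer would, in place of code of your own. Each camera call takes 0.05 s, during which the arm holds its last target.

## Task

Take the orange-gripped gauge plate out of the yellow-marked bay of the stand and put it away in the sizing rack: bring it down upright on the narrowest slot first, then on each next wider slot in turn, and leave it in the first slot that takes it, fully home on the slot floor and let go. Do not let it down into any slot wider than that one, and leave the other two plates hanging in the stand.

Things in the scene. Friction and masses are not known exactly. Their poses are not given: they have to be found in the camera images.
- grip_a (a point): centre of the orange grip of plate_a, 74 mm above its foot. All three grips are alike: flat-sided blocks 28 mm thick (x), 84 mm long (y), 28 mm high (z). Pinch it across the 28 mm, at mid-length. The plate weighs about 0.25 kg.
- foot_a (a point): origin at the middle of the underside of the blade of plate_a (its lowest face). x across the plate's thickness, y along its length, z up. Below the grip is a flat steel blade 60 mm long (y), 62 mm high; its thickness is not marked: the three plates have blades 8.5, 13.5 and 18.5 mm thick and nothing tells which is which but trying them. In the stand the foot is 10 mm above the table.
- grip_b (a point): centre of the orange grip of plate_b, 74 mm above its foot. All three grips are alike: flat-sided blocks 28 mm thick (x), 84 mm long (y), 28 mm high (z). Pinch it across the 28 mm, at mid-length. The plate weighs about 0.25 kg.
- foot_b (a point): origin at the middle of the underside of the blade of plate_b (its lowest face). x across the plate's thickness, y along its length, z up. Below the grip is a flat steel blade 60 mm long (y), 62 mm high; its thickness is not marked: the three plates have blades 8.5, 13.5 and 18.5 mm thick and nothing tells which is which but trying them. In the stand the foot is 10 mm above the table.
- grip_c (a point): centre of the orange grip of plate_c, 74 mm above its foot. All three grips are alike: flat-sided blocks 28 mm thick (x), 84 mm long (y), 28 mm high (z). Pinch it across the 28 mm, at mid-length. The plate weighs about 0.25 kg.
- foot_c (a point): origin at the middle of the underside of the blade of plate_c (its lowest face). x across the plate's thickness, y along its length, z up. Below the grip is a flat steel blade 60 mm long (y), 62 mm high; its thickness is not marked: the three plates have blades 8.5, 13.5 and 18.5 mm thick and nothing tells which is which but trying them. In the stand the foot is 10 mm above the table.
- stand: fixed grey stand, 66 x 300 x 86 mm, origin at the centre of its underside, three bays in a row along its y, 92 mm apart. Each plate hangs by the two ends of its grip in notches, with about 1.5 mm of play; the middle 66 mm of each grip stands free at both sides and on top. The grips' undersides are at 70 mm, the notch cheeks rise to 86 mm at the grip's ends only, the side panels to 52 mm. Lift a plate straight up by 80 mm to clear it.
- marked_bay (a point): the foot's place in the bay with yellow panels and yellow caps, at the stand's +y end, 10 mm above the table: the plate whose foot is here at the start is the one to put away. The stand's y runs along the row, x across.
- rack: fixed sizing rack: blue base plate with six upright aluminium walls, 94 x 164 x 52 mm, origin at the centre of its underside. Five slots lie side by side along its y, wider towards +y, each open at the top and at both x ends; walls between are 12 mm thick, with slightly rounded top edges. The slots run along x, 70 mm long, and are 40 mm deep (floor at 12 mm above the table, wall tops at 52 mm).
- slot1 (a point): middle of the mouth of slot 1 of the rack, level with the wall tops; slot 6 mm wide (y), the narrowest. Axes as the rack's: x along the slot, y towards the wider slots, z up. A plate goes in with its length (y) along the slot's x, either way round; in its right slot it has about 2.5 mm of play, and in the slot before it the blade is about 2.5 mm too thick and stands on the wall tops. Fully home, its foot is 40 mm below this point.
- slot2 (a point): middle of the mouth of slot 2 of the rack, level with the wall tops; slot 11 mm wide (y). Axes as the rack's: x along the slot, y towards the wider slots, z up. A plate goes in with its length (y) along the slot's x, either way round; in its right slot it has about 2.5 mm of play, and in the slot before it the blade is about 2.5 mm too thick and stands on the wall tops. Fully home, its foot is 40 mm below this point.
- slot3 (a point): middle of the mouth of slot 3 of the rack, level with the wall tops; slot 16 mm wide (y). Axes as the rack's: x along the slot, y towards the wider slots, z up. A plate goes in with its length (y) along the slot's x, either way round; in its right slot it has about 2.5 mm of play, and in the slot before it the blade is about 2.5 mm too thick and stands on the wall tops. Fully home, its foot is 40 mm below this point.
- slot4 (a point): middle of the mouth of slot 4 of the rack, level with the wall tops; slot 21 mm wide (y). Axes as the rack's: x along the slot, y towards the wider slots, z up. A plate goes in with its length (y) along the slot's x, either way round; in its right slot it has about 2.5 mm of play, and in the slot before it the blade is about 2.5 mm too thick and stands on the wall tops. Fully home, its foot is 40 mm below this point.
- slot5 (a point): middle of the mouth of slot 5 of the rack, level with the wall tops; slot 26 mm wide (y), the widest. Axes as the rack's: x along the slot, y towards the wider slots, z up. A plate goes in with its length (y) along the slot's x, either way round; in its right slot it has about 2.5 mm of play, and in the slot before it the blade is about 2.5 mm too thick and stands on the wall tops. Fully home, its foot is 40 mm below this point.
There are look-alikes about, which are no part of the job. What is shaped like the part that bears grip_a but blue or white is not meant.

How it is judged:
By the outcome, as a careful person would: the job done as asked, in the order asked, and still so for the second after the job is handed in, with the robot touching nothing.
It also fails if it takes over 64 s, if anything falls off the work surface, if the arm or the gripper's body presses on something with over 40 N, if the wrist force passes 120 N, or if a joint passes its speed limit or range.

## Working session

There is one attempt and no reset: what is moved stays moved. The work goes in short steps, Python scripts to look and compute and a shell command to move; the robot and the scene stay as the last step left them, time stands still between calls to the robot, and variables do not carry over. Pictures are saved under pics/ and viewed, and the job is handed in when it is done.

```bash
mkdir -p pics; python3 - <<'E'
from rig import *
import cv2,numpy as np
for n in ["scene","top"]:
    im,d=capture(n); cv2.imwrite(f"pics/{n}0.png",im[:,:,::-1]); np.save(f"pics/{n}0.npy",d)
    print(n,camera_model(n))
print(camera_model("wrist"))
print(sense())
E
```

```text
scene {'fx': 441.72993555461187, 'fy': 441.72993555461187, 'cx': 324.33656781088877, 'cy': 237.88891543400266, 'dist_coeffs': array([-0.00739185,  0.        ,  0.        ,  0.        ,  0.        ]), 'cam_to_world': array([[-7.10212868e-01,  4.18692709e-01, -5.65945313e-01,
         3.77387950e+01],
       [-7.03967361e-01, -4.16380428e-01,  5.75375786e-01,
         4.32942484e+02],
       [ 5.25709474e-03,  8.07046315e-01,  5.90464739e-01,
         5.99637921e+02],
       [ 0.00000000e+00,  0.00000000e+00,  0.00000000e+00,
         1.00000000e+00]])}
top {'fx': 608.8175359777854, 'fy': 608.8175359777854, 'cx': 324.2405936300107, 'cy': 246.5051956947993, 'dist_coeffs': array([-0.19307873,  0.        ,  0.        ,  0.        ,  0.        ]), 'cam_to_world': array([[-1.99786294e-02,  9.90987924e-01, -1.32452969e-01,
         3.84797592e+02],
       [-9.99798506e-01, -2.00608295e-02,  7.13943791e-04,
        -4.15614912e+01],
       [-1.94960675e-03,  1.32440544e-01,  9.91189034e-01,
         1.22675973e+03],
       [ 0.00000000e+00,  0.00000000e+00,  0.00000000e+00,
         1.0000000
[... 532 characters left out ...]
       1.00000000e+00]])}
{'time_s': 0.1, 'joints': array([-1.52839241e+00,  3.13379725e-01,  1.49835356e+00, -8.64341705e-06,
        1.33101836e+00, -2.23404416e-01]), 'dq': array([ 0.0013437 , -0.00060627, -0.00171533,  0.00029267,  0.00091285,
        0.00042519]), 'tau': array([ 1.84547789e-03, -4.12900972e+01, -2.60138690e+01, -1.66597215e-04,
        3.02896071e-03, -1.48213879e-06]), 'eef_pos': array([ 137.88567958, -506.32849075,  230.80248147]), 'ee_rot': array([-5.77501888e-04,  9.91180931e-01,  1.32514249e-01,  4.81925007e-05]), 'force': array([ 0.24299911,  0.2555884 , -0.22657407]), 'wrist_torque': array([ 0.03297975, -0.00193289,  0.02720722]), 'grip_width': 1.002274561874744}
```

View pics/scene0.png

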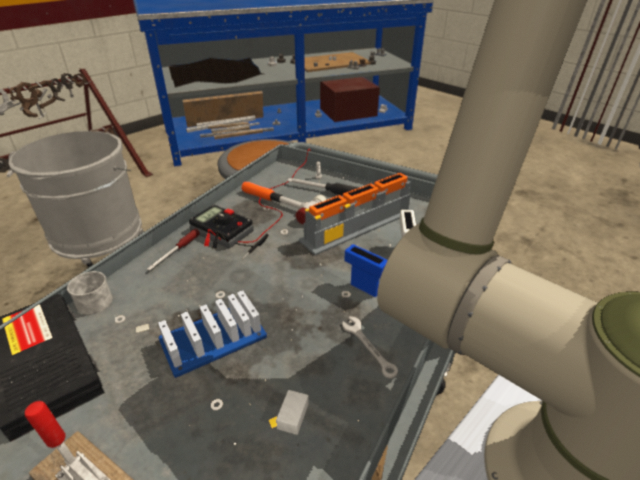

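View pics/top0.png

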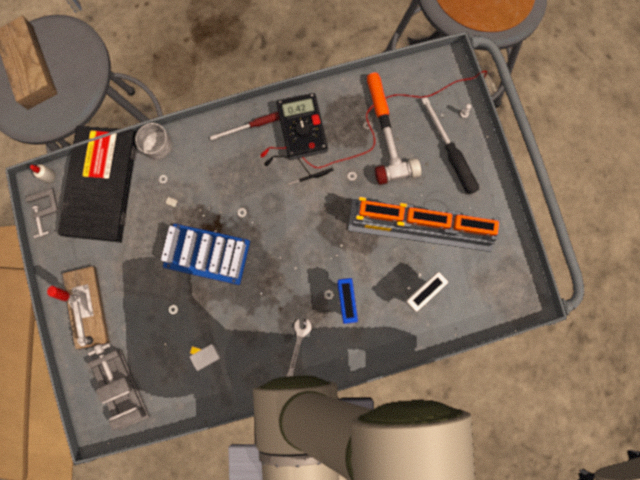

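The top view shows orange grips at (382,209), (429,217) and (477,225), with look-alikes in blue at (347,300) and white at (428,291). The yellow panel and caps sit by (382,209), the left end, which is world +y. I'll confirm that with a crop and measure.

```bash
cat > h.py <<'E'
from rig import *
import numpy as np, cv2
from scipy.spatial.transform import Rotation as R
def KD(m): return np.array([[m['fx'],0,m['cx']],[0,m['fy'],m['cy']],[0,0,1.]]),np.array(m['dist_coeffs'])
def T_of(n,s=None):
    m=camera_model(n)
    if n!='wrist': return m['cam_to_world']
    T=np.eye(4); q=s['ee_rot']; T[:3,:3]=R.from_quat([q[1],q[2],q[3],q[0]]).as_matrix(); T[:3,3]=s['eef_pos']
    return T@m['T_tool_cam']
def at_z(n,px,z,s=None):
    m=camera_model(n);K,D=KD(m)
    p=cv2.undistortPoints(np.array(px,float).reshape(-1,1,2),K,D).reshape(-1,2)
    d=np.c_[p[:,0],-p[:,1],-np.ones(len(p))]; T=T_of(n,s); d=d@T[:3,:3].T; o=T[:3,3]
    return o+d*((z-o[2])/d[:,2])[:,None]
def proj(n,P,s=None):
    m=camera_model(n);K,D=KD(m); Q=(np.c_[np.atleast_2d(P),np.ones(len(np.atleast_2d(P)))]@np.linalg.inv(T_of(n,s)).T)[:,:3]
    return cv2.projectPoints(Q*[1,-1,-1],np.zeros(3),np.zeros(3),K,D)[0].reshape(-1,2)
def cloud(n,d,s=None):
    m=camera_model(n);K,D=KD(m); v,u=np.mgrid[:480,:640]
    p=cv2.undistortPoints(np.stack([u,v],-1).reshape(-1,1,2).astype(float),K,D).reshape(480,640,2)
    P=np.stack([p[...,0]*d,-p[...,1]*d,-d],-1); T=T_of(n,s)
    W=P@T[:3,:3].T+T[:3,3]; W[d<=0]=np.nan; return W
E
python3 - <<'E'
from h import *
im=cv2.imread('pics/top0.png'); d=np.load('pics/top0.npy')
cv2.imwrite('pics/crop1.png',cv2.resize(im[180:320,150:510],(800,311),interpolation=cv2.INTER_CUBIC))
W=cloud('top',d); hsv=cv2.cvtColor(im,cv2.COLOR_BGR2HSV)
for (u,v) in [(382,209),(429,217),(477,225)]: print(W[v,u], at_z('top',[(u,v)],98))
def ana(mask,z0,z1,name):
    P=W[mask]; P=P[(P[:,2]>z0)&(P[:,2]<z1)]
    r=cv2.minAreaRect(P[:,:2].astype(np.float32)); print(name,len(P),r,np.median(P[:,2]))
v,u=np.mgrid[:480,:640]
box=lambda a,b,c,e:(u>=a)&(u<b)&(v>=c)&(v<e)
ana(box(150,260,215,295),42,62,'walls')
for i,(a,b) in enumerate([(355,406),(406,454),(455,502)]): ana(box(a,b,190,245),88,110,'grip')
print(at_z('top',[(205,253)],50))
E
```

```text
[ 604.75924498 -152.87844929   98.92699013] [[ 604.94003622 -152.9699431    98.        ]]
[ 588.47639368 -242.35442335   95.2730334 ] [[ 587.98551271 -241.87049754   98.        ]]
[ 570.28239785 -332.63550835  102.50515619] [[ 571.0256797  -333.80191134   98.        ]]
walls 1517 ((537.9568481445312, 198.82598876953125), (153.12033081054688, 71.26782989501953), 76.02098083496094) 51.31188872753296
grip 687 ((603.2965698242188, -153.41046142578125), (89.62274169921875, 41.739723205566406), 80.5207748413086) 97.5896804478225
grip 701 ((586.3359985351562, -245.15740966796875), (90.45247650146484, 39.877498626708984), 80.66990661621094) 97.57165984851008
grip 671 ((576.0067749023438, -333.2513122558594), (87.40948486328125, 41.081546783447266), 75.35726928710938) 97.66580142538942
[[533.92657797 191.84629167  50.        ]]
```

View pics/crop1.png

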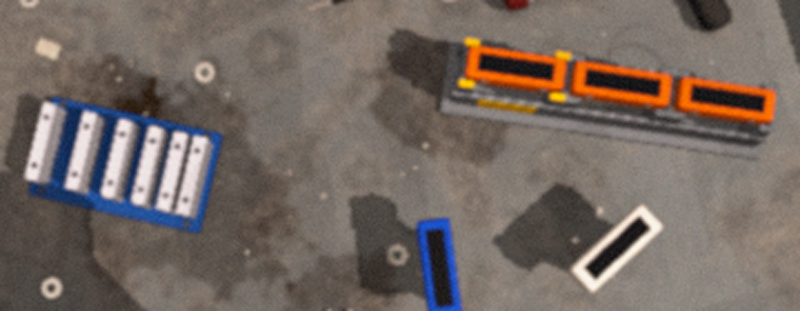

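```bash
python3 -m crank '{"dp":[[3,2.3,0],[3,2.3,0],[3,2.3,0],[3,2.3,0],[3,2.3,0],[3,2.3,0],[3,2.3,0],[3,2.3,0],[3,2.3,0],[3,2.3,0]],"delta_rot":[[0,0,6.4],[0,0,6.4],[0,0,6.4],[0,0,6.4],[0,0,6.4],[0,0,6.4],[0,0,6.4],[0,0,6.4],[0,0,6.4],[0,0,6.4]],"claw":[0,0,0,0,0,0,0,0,0,0]}' 40
```

```text
time_s: 1.1
eef_pos: [438.9, -275.3, 231.1]
ee_rot: [-0.0, 0.769, 0.639, -0.0]
force: [0.1, -1.3, -0.5]
grip_width: 1.002
```

```bash
python3 -m crank '{"dp":[[3.3,2.4,-0.6],[3.3,2.4,-0.6],[3.3,2.4,-0.6],[3.3,2.4,-0.6],[3.3,2.4,-0.6],[0,0,0],[0,0,0]],"delta_rot":[[0,0,0],[0,0,0],[0,0,0],[0,0,0],[0,0,0],[0,0,0],[0,0,0]],"claw":[0,0,0,0,0,0,0]}'
python3 - <<'E'
from h import *
s=sense(); im,d=capture('wrist'); cv2.imwrite('pics/w1.png',im[:,:,::-1]); np.save('pics/w1.npy',d); np.save('pics/w1s.npy',s,allow_pickle=True)
print(s['eef_pos'],s['joints'])
print(pinpoint('wrist','grip_a'),proj('wrist',[[604,-153,84],[604,-153,98]],s))
E
```

```text
time_s: 1.8
eef_pos: [602.8, -156.1, 200.5]
ee_rot: [-0.001, 0.77, 0.638, -0.0]
force: [0.3, -0.7, -0.4]
grip_width: 0.999
[ 602.8282555  -156.13262207  200.45615053] [-4.41183101e-01  5.53835914e-01  1.22126040e+00 -2.76047740e-04
  1.36800869e+00 -2.54435881e-01]
[{'centre': [170.5, 338.7], 'p': 0.9}, {'centre': [96.1, 180.6], 'p': 0.8}, {'centre': [321.0, 224.2], 'p': 0.69}, {'centre': [324.1, 408.2], 'p': 0.63}, {'centre': [319.8, 325.0], 'p': 0.57}] [[318.67116954 228.04807784]
 [318.62635801 233.14370987]]
```

View pics/w1.png

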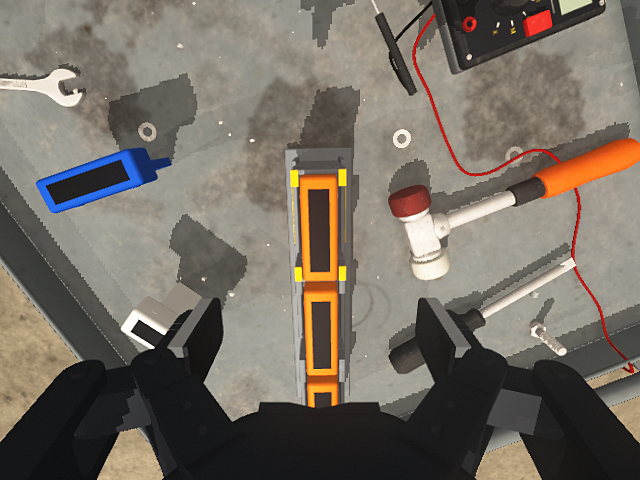

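The wrist view shows the yellow-capped bay's plate at (320,228), with the next plate at (321,330), the blue look-alike at (95,180) and the white one at (155,330). The target is the one at (320,228). I'll measure its grip rectangle exactly.

```bash
python3 - <<'E'
from h import *
s=np.load('pics/w1s.npy',allow_pickle=True).item(); im=cv2.imread('pics/w1.png'); d=np.load('pics/w1.npy')
cv2.imwrite('pics/crop2.png',cv2.resize(im[140:300,240:400],(640,640)))
hsv=cv2.cvtColor(im,cv2.COLOR_BGR2HSV); W=cloud('wrist',d,s)
m=(hsv[...,0]<18)&(hsv[...,1]>150)&(hsv[...,2]>120)
mm=np.zeros_like(m); mm[165:287,295:345]=m[165:287,295:345]
m2=mm.copy(); m2&=(np.abs(W[...,2]-98)<5)
v,u=np.where(m2); print(len(v),np.median(W[m2][:,2]))
# refine: top face points at z=98
P=at_z('wrist',np.c_[u,v],98,s)[:,:2]; r=cv2.minAreaRect(P.astype(np.float32)); print(r)
R_=R.from_quat(np.r_[s['ee_rot'][1:],s['ee_rot'][0]]).as_matrix(); print(np.degrees(np.arctan2(R_[1,1],R_[0,1])))
print(s['eef_pos'])
E
```

```text
1374 96.52853067898094
((604.1718139648438, -151.17617797851562), (82.97777557373047, 27.5124454498291), 80.78223419189453)
-10.69662519775346
[ 602.8282555  -156.13262207  200.45615053]
```

View pics/crop2.png

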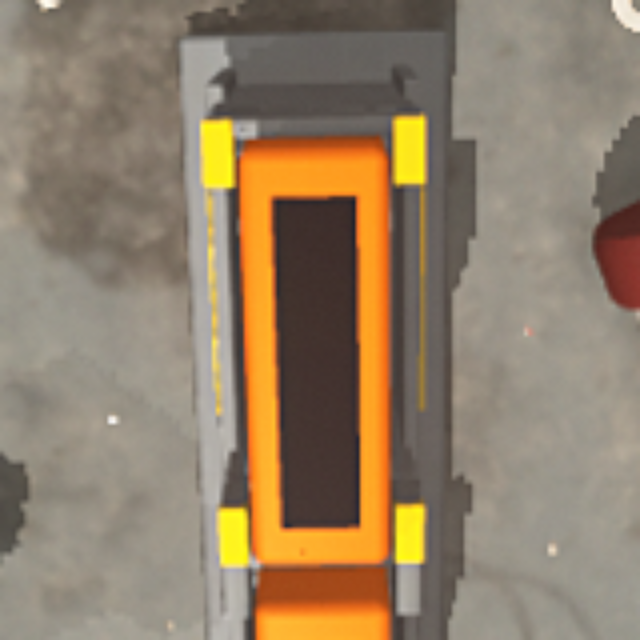

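```bash
python3 -m crank '{"dp":[[0.13,0.5,-2],[0,0,-2.5],[0,0,-2.5],[0,0,-2.5],[0,0,-2],[0,0,-1.4],[0,0,-0.5],[0,0,0],[0,0,0]],"delta_rot":[[0,0,0.7],[0,0,0],[0,0,0],[0,0,0],[0,0,0],[0,0,0],[0,0,0],[0,0,0],[0,0,0]],"claw":[0,0,0,0,0,0,0,0,0]}'
```

```text
time_s: 2.8
eef_pos: [604.6, -152.0, 68.4]
ee_rot: [0.001, 0.767, 0.642, 0.0]
force: [0.3, -0.6, -0.0]
grip_width: 1.002
```

```bash
python3 -m crank '{"dp":[[-0.04,0,-0.25],[0,0,0],[0,0,0],[0,0,0],[0,0,0],[0,0,0],[0,0,0],[0,0,0],[0,0,0],[0,0,0]],"delta_rot":[[0,0,0],[0,0,0],[0,0,0],[0,0,0],[0,0,0],[0,0,0],[0,0,0],[0,0,0],[0,0,0],[0,0,0]],"claw":[0,100,255,255,255,255,255,255,255,255]}' 60
python3 - <<'E'
from h import *
s=sense();print(s['force'],s['wrist_torque'],s['dq'].round(3))
E
```

```text
time_s: 3.8
eef_pos: [603.9, -151.6, 65.1]
ee_rot: [0.0, 0.766, 0.642, 0.0]
force: [-1.5, -0.0, 4.4]
grip_width: 0.319
[-1.4950857  -0.01862894  4.44375952] [6.02039382e-02 1.84482185e-01 1.68764327e-04] [-0.     0.    -0.001 -0.002 -0.001  0.001]
```

```bash
python3 -m crank '{"dp":[[0,0,0.5],[0,0,1],[0,0,1.5],[0,0,2],[0,0,2],[0,0,2],[0,0,2],[0,0,1],[0,0,0],[0,0,0]],"delta_rot":[[0,0,0],[0,0,0],[0,0,0],[0,0,0],[0,0,0],[0,0,0],[0,0,0],[0,0,0],[0,0,0],[0,0,0]],"claw":[255,255,255,255,255,255,255,255,255,255]}'
python3 - <<'E'
from h import *
s=sense(); im,d=capture('wrist'); cv2.imwrite('pics/w2.png',im[:,:,::-1]); print(s['eef_pos'])
E
```

```text
time_s: 4.8
eef_pos: [603.5, -151.4, 184.2]
ee_rot: [-0.0, 0.766, 0.642, -0.0]
force: [-0.8, 0.3, -2.4]
grip_width: 0.316
[ 603.50821759 -151.43899339  184.21260642]
```

View pics/w2.png

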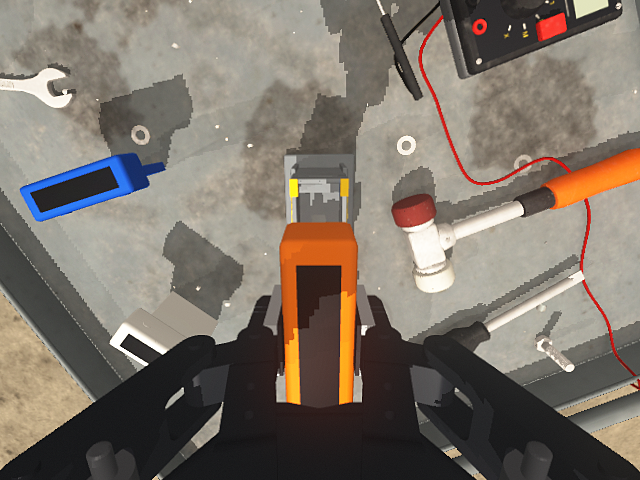

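```bash
python3 -m crank '{"dp":[[0.2,1.5,0.4],[0.3,2.5,0.4],[0.3,3,0.4],[0.4,3.2,0.4],[0.4,3.2,0.4],[0.4,3.2,0.4],[0.4,3.2,0.4],[0.4,3.2,0.4],[0.4,3.2,0.4],[0.4,3,0.4]],"delta_rot":[[0,0,7],[0,0,7.5],[0,0,7.5],[0,0,7.5],[0,0,7.5],[0,0,7.5],[0,0,7.5],[0,0,7.5],[0,0,7.5],[0,0,7.5]],"claw":[255,255,255,255,255,255,255,255,255,255]}'
python3 -m crank '{"dp":[[0.1,1.7,0],[0.1,0.6,0],[0,0,0],[0,0,0]],"delta_rot":[[0,0,7.5],[0,0,4],[0,0,0],[0,0,0]],"claw":[255,255,255,255]}'
python3 - <<'E'
from h import *
s=sense(); im,d=capture('wrist'); cv2.imwrite('pics/w3.png',im[:,:,::-1]); np.save('pics/w3.npy',d); np.save('pics/w3s.npy',s,allow_pickle=True); print(s['eef_pos'],s['joints'])
for k in range(1,6): print([(x['centre'],x['p']) for x in pinpoint('wrist',f'slot{k}')][:3])
E
```

```text
time_s: 5.85
eef_pos: [639.5, 141.9, 223.7]
ee_rot: [-0.001, 0.219, 0.976, -0.0]
force: [-0.2, -0.7, -2.8]
grip_width: 0.318
time_s: 6.25
eef_pos: [641.6, 163.1, 223.9]
ee_rot: [-0.001, 0.124, 0.992, -0.0]
force: [-0.4, 0.1, -1.9]
grip_width: 0.319
[641.61592668 163.07933365 223.90911408] [ 7.23599654e-02  6.33872232e-01  1.02988541e+00 -1.34602725e-04
  1.47933646e+00 -1.25064450e+00]
[([391.9, 91.7], 0.9), ([312.2, 95.3], 0.65), ([259.8, 93.7], 0.64)]
[([391.9, 91.7], 0.9), ([312.2, 95.3], 0.65), ([259.8, 93.7], 0.64)]
[([391.9, 91.7], 0.9), ([312.2, 95.3], 0.65), ([259.8, 93.7], 0.64)]
[([391.9, 91.7], 0.9), ([312.2, 95.3], 0.65), ([259.8, 93.7], 0.64)]
[([391.9, 91.7], 0.9), ([312.2, 95.3], 0.65), ([259.8, 93.7], 0.64)]
```

View pics/w3.png

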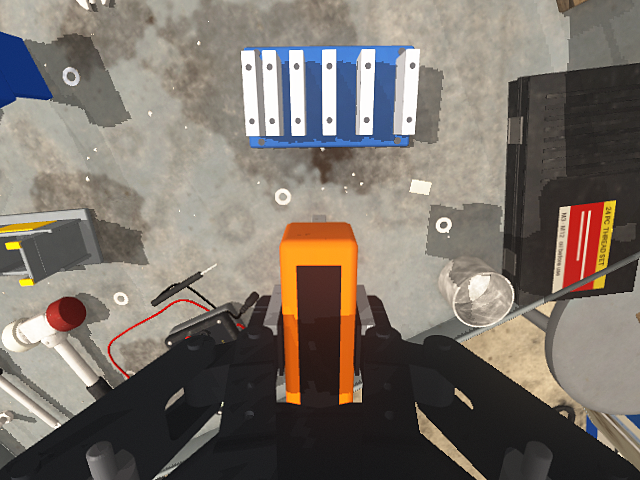

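```bash
cat > rackfit.py <<'E'
from h import *
from scipy.optimize import minimize
ws=[6,11,16,21,26]; e=[-76]
for w in ws: e+= [e[-1]+12, e[-1]+12+w]
e.append(e[-1]+12); walls=[(e[2*i],e[2*i+1]) for i in range(6)]
slots=[(walls[i][1]+walls[i+1][0])/2 for i in range(5)]
def fit(im,s,x0,thr=170):
    g=cv2.GaussianBlur(im.min(axis=2),(0,0),0.8).astype(float)
    # walls assumed to be 70 long; sample inside/outside of edges
    t=np.linspace(-30,30,40)
    ins=[];out=[]
    for a,b in walls:
        for o in (1.5,2.5,3.5):
            ins+=[(x,a+o) for x in t]+[(x,b-o) for x in t]
            out+=[(x,a-o+1) for x in t]+[(x,b+o-1) for x in t]
        for y in np.linspace(a+2,b-2,6):
            ins+=[(sg*32.5,y) for sg in(-1,1)]*6; out+=[(sg*37.5,y) for sg in(-1,1)]*6
    ins=np.array(ins);out=np.array(out)
    def samp(p,Q):
        c,sn=np.cos(p[2]),np.sin(p[2])
        P=np.c_[p[0]+c*Q[:,0]-sn*Q[:,1],p[1]+sn*Q[:,0]+c*Q[:,1],np.full(len(Q),52.)]
        u=proj('wrist',P,s).astype(np.float32)
        return cv2.remap(g.astype(np.float32),u[:,:1],u[:,1:],cv2.INTER_LINEAR).ravel()
    f=lambda p:-(samp(p,ins).mean()-samp(p,out).mean())
    best=None
    for dx in np.arange(-6,7,3):
        for dy in np.arange(-6,7,2):
            for da in (-.03,0,.03):
                p=np.array(x0)+[dx,dy,da]; v=f(p)
                if best is None or v<best[0]: best=(v,p)
    r=minimize(f,best[1],method='Nelder-Mead',options=dict(initial_simplex=best[1]+np.array([[0,0,0],[2,0,0],[0,2,0],[0,0,.02]]),xatol=.01,fatol=.01))
    return r.x,r.fun
def slotw(p,i):
    return p[:2]+slots[i]*np.array([-np.sin(p[2]),np.cos(p[2])])
E
python3 - <<'E'
from rackfit import *
s=np.load('pics/w3s.npy',allow_pickle=True).item(); im=cv2.imread('pics/w3.png'); d=np.load('pics/w3.npy')
print(slots)
p,v=fit(im,s,[537,198,np.radians(-14)]); print(p,np.degrees(p[2]),v)
for i in range(5): print(slotw(p,i))
c,sn=np.cos(p[2]),np.sin(p[2])
big=cv2.resize(im[20:170,220:450],None,fx=3.4,fy=3.4,interpolation=cv2.INTER_CUBIC)
for a,b in walls:
    Q=np.array([(-35,a),(35,a),(35,b),(-35,b)]); P=np.c_[p[0]+c*Q[:,0]-sn*Q[:,1],p[1]+sn*Q[:,0]+c*Q[:,1],np.full(4,52.)]
    u=(proj('wrist',P,s)-[220,20]+.5)*3.4-.5
    cv2.polylines(big,[u.round().astype(int)],True,(0,0,255),1)
cv2.imwrite('pics/fit3.png',big)
R_=R.from_quat(np.r_[s['ee_rot'][1:],s['ee_rot'][0]]).as_matrix(); print('tool y',np.degrees(np.arctan2(R_[1,1],R_[0,1])),R_[:,2])
W=cloud('wrist',d,s); 
# grip in hand
hsv=cv2.cvtColor(im,cv2.COLOR_BGR2HSV); m=(hsv[...,0]<18)&(hsv[...,1]>150)&(hsv[...,2]>120); 
v_,u_=np.where(m); k=(u_>270)&(u_<370)&(v_>215)&(v_<410); 
P=W[v_[k],u_[k]]; P=(P-s['eef_pos'])@R_; 
print(np.nanmin(P,0),np.nanmax(P,0)); t=P[(P[:,2]<np.nanmin(P[:,2])+5)]; print('top face y',np.percentile(t[:,1],[1,99]),'x',np.percentile(t[:,0],[1,99]),np.median(t[:,2]))
E
```

```text
[-61.0, -40.5, -15.0, 15.5, 51.0]
[ 5.40019669e+02  1.98946051e+02 -2.38151710e-01] -13.645087851116605 -133.92977905273438
[525.62934743 139.667736  ]
[530.46543902 159.58913701]
[536.48106515 184.36941631]
[543.67622581 214.00857391]
[552.050921  248.5066098]
tool y 75.80330613067274 [-1.48782630e-03 -2.42239183e-04 -9.99998864e-01]
[-266.18185258  -44.48408009  -72.76586689] [ 40.93726136  44.83826384 227.30434511]
top face y [-8.04074303  8.32214204] x [ 7.86983553 10.02404928] -71.80252294351672
```

View pics/fit3.png

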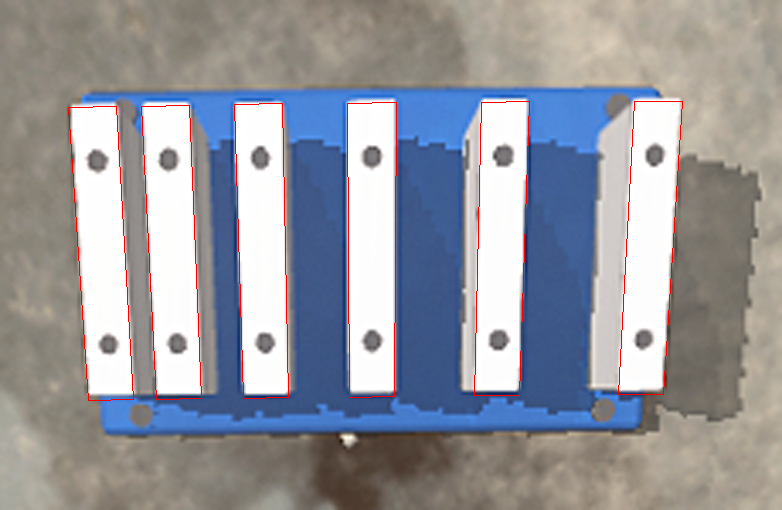

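```bash
python3 - <<'E'
from rackfit import *
s=np.load('pics/w3s.npy',allow_pickle=True).item(); im=cv2.imread('pics/w3.png')
hsv=cv2.cvtColor(im,cv2.COLOR_BGR2HSV); m=(hsv[...,0]<18)&(hsv[...,1]>150)&(hsv[...,2]>100)
R_=R.from_quat(np.r_[s['ee_rot'][1:],s['ee_rot'][0]]).as_matrix()
for r in range(222,400,12):
    u=np.where(m[r,250:390])[0]+250
    P=at_z('wrist',[(u[0]-.5,r),(u[-1]+.5,r)],s['eef_pos'][2]+33,s); L=(P-s['eef_pos'])@R_
    print(r,u[0],u[-1],L[:,:2].round(1).tolist(), 'mid',L[:,1].mean().round(2))
p=np.array([540.02,198.946,-.23815])
ax=np.array([np.cos(p[2]),np.sin(p[2])])
for i in range(3): print(i+1, slotw(p,i), slotw(p,i)-s['eef_pos'][:2])
im3=im[210:300,250:390]; cv2.imwrite('pics/crop3.png',cv2.resize(im3,None,fx=5,fy=5))
E
```

```text
222 326 344 [[47.3, 2.5], [47.3, 8.8]] mid 5.64
234 283 353 [[43.1, -12.1], [43.1, 12.0]] mid -0.05
246 279 357 [[38.8, -13.6], [38.8, 13.5]] mid -0.05
258 280 357 [[34.4, -13.4], [34.4, 13.6]] mid 0.12
270 280 356 [[29.9, -13.5], [29.9, 13.4]] mid -0.06
282 281 356 [[25.3, -13.4], [25.3, 13.6]] mid 0.11
294 281 355 [[20.6, -13.5], [20.6, 13.4]] mid -0.07
306 282 355 [[15.8, -13.3], [15.8, 13.5]] mid 0.11
318 283 354 [[10.8, -13.1], [10.8, 13.3]] mid 0.11
330 284 354 [[5.7, -12.9], [5.7, 13.5]] mid 0.29
342 284 353 [[0.5, -13.1], [0.5, 13.3]] mid 0.1
354 285 353 [[-4.9, -12.9], [-4.9, 13.5]] mid 0.29
366 285 353 [[-10.4, -13.1], [-10.4, 13.7]] mid 0.29
378 285 353 [[-16.1, -13.3], [-16.1, 13.9]] mid 0.29
390 286 352 [[-21.9, -13.1], [-21.9, 13.7]] mid 0.29
1 [525.62978003 139.6676602 ] [-115.98614665  -23.41167345]
2 [530.46583756 159.58906948] [-111.15008912   -3.49026417]
3 [536.48142132 184.36935907] [-105.13450536   21.29002541]
```

View pics/crop3.png

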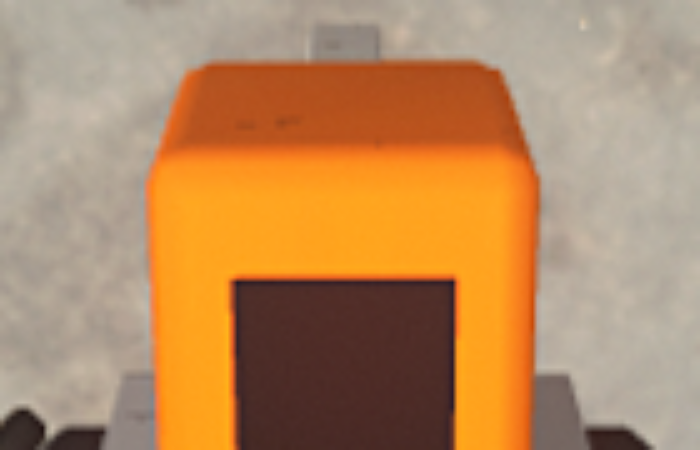

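```bash
python3 -m crank '{"dp":[[-2,-0.4,0],[-3,-0.6,0],[-3,-0.6,0],[-2.4,-0.5,-1],[-1.2,-0.24,-2],[0,0,-2.5],[0,0,-2.5],[0,0,-1.5],[0,0,0],[0,0,0]],"delta_rot":[[0,0,0.55],[0,0,0],[0,0,0],[0,0,0],[0,0,0],[0,0,0],[0,0,0],[0,0,0],[0,0,0],[0,0,0]],"claw":[255,255,255,255,255,255,255,255,255,255]}'
cat > look.py <<'E'
import sys
from rackfit import *
n=sys.argv[1]; tgt=int(sys.argv[2])-1
s=sense(); im,d=capture('wrist'); cv2.imwrite(f'pics/{n}.png',im[:,:,::-1]); np.save(f'pics/{n}.npy',d)
p=np.array([540.02,198.946,-.23815])
R_=R.from_quat(np.r_[s['ee_rot'][1:],s['ee_rot'][0]]).as_matrix()
print('eef',s['eef_pos'].round(2),'tooly',np.degrees(np.arctan2(R_[1,1],R_[0,1])).round(2),'tz',R_[:,2].round(4),'F',s['force'].round(1),'M',s['wrist_torque'].round(2),'t',s['time_s'],'w',s['grip_width'])
dd=slotw(p,tgt)-s['eef_pos'][:2]; c,sn=np.cos(p[2]),np.sin(p[2])
print('to slot world',dd.round(2),'rack frame',(c*dd[0]+sn*dd[1]).round(2),(-sn*dd[0]+c*dd[1]).round(2))
E
python3 look.py w4 1
```

```text
time_s: 7.55
eef_pos: [526.2, 139.9, 130.5]
ee_rot: [0.0, 0.118, 0.993, 0.0]
force: [0.2, -0.0, -0.9]
grip_width: 0.316
eef [526.16 139.93 130.53] tooly 76.46 tz [ 9.e-04  0.e+00 -1.e+00] F [ 0.2 -0.  -0.9] M [-0.03  0.01  0.01] t 7.55 w 0.3162098607441498
to slot world [-0.53 -0.26] rack frame -0.45 -0.38
```

View pics/w4.png

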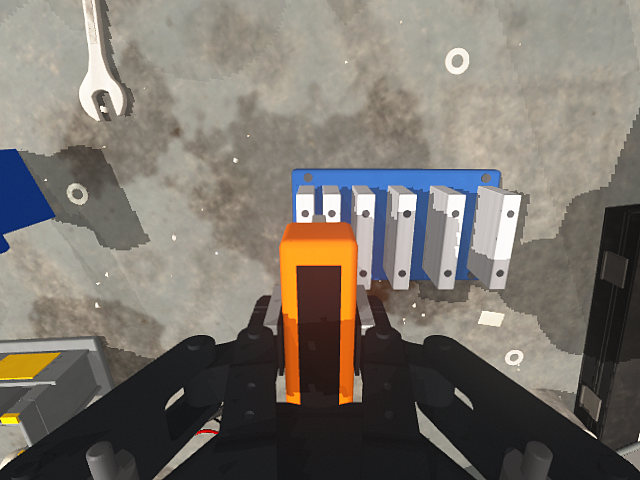

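The held plate sits over slot 1, at about (319,205) between the first two walls. I'll go down to about 5 mm above the wall tops and compare the blade end with the slot.

```bash
python3 -m crank '{"dp":[[-0.05,-0.03,-1],[0,0,-0.6],[0,0,0],[0,0,0]],"delta_rot":[[0,0,0],[0,0,0],[0,0,0],[0,0,0]],"claw":[255,255,255,255]}'
python3 look.py w5 1; python3 -c "
import cv2;im=cv2.imread('pics/w5.png')[160:250,270:400];cv2.imwrite('pics/c5.png',cv2.resize(im,None,fx=6,fy=6,interpolation=cv2.INTER_CUBIC))"
```

```text
time_s: 8.0
eef_pos: [525.3, 139.7, 113.8]
ee_rot: [-0.0, 0.118, 0.993, -0.0]
force: [0.1, -0.9, -1.8]
grip_width: 0.32
eef [525.29 139.75 113.76] tooly 76.48 tz [-2.e-04  0.e+00 -1.e+00] F [ 0.1 -0.9 -1.8] M [ 0.04 -0.06  0.01] t 8.0 w 0.3195853027262571
to slot world [ 0.34 -0.08] rack frame 0.35 0.0
```

View pics/c5.png

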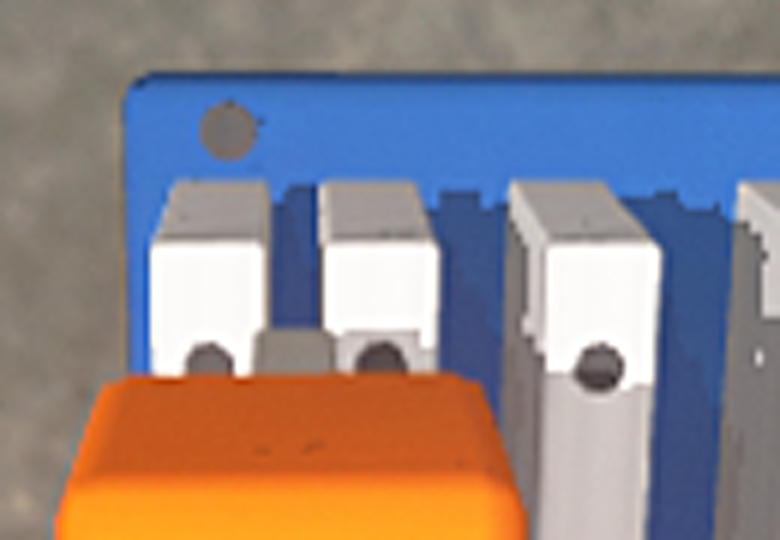

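Blade end spans crop x 254–335 and slot 1's mouth 267–322, both centred at about 294. Alignment is good, so I'm lowering onto slot 1.

```bash
python3 -m crank '{"dp":[[0,0,-0.25],[0,0,-0.25],[0,0,-0.1],[0,0,-0.1],[0,0,0],[0,0,0]],"delta_rot":[[0,0,0],[0,0,0],[0,0,0],[0,0,0],[0,0,0],[0,0,0]],"claw":[255,255,255,255,255,255]}'
```

```text
time_s: 8.65
eef_pos: [525.3, 139.7, 107.1]
ee_rot: [0.0, 0.118, 0.993, 0.0]
force: [-1.5, -0.1, 2.2]
grip_width: 0.318
```

```bash
python3 -m crank '{"dp":[[0,0,-0.1],[0,0,-0.1],[0,0,0],[0,0,0]],"delta_rot":[[0,0,0],[0,0,0],[0,0,0],[0,0,0]],"claw":[255,255,255,255]}'
```

```text
time_s: 9.05
eef_pos: [525.6, 139.8, 106.9]
ee_rot: [0.001, 0.118, 0.993, -0.0]
force: [-6.5, -1.5, 19.4]
grip_width: 0.322
```

Slot 1 stopped the plate: 19 N up at TCP z 107, with the foot on the wall tops. I'll lift and go to slot 2.

```bash
python3 -m crank '{"dp":[[0,0,0.5],[0,0,0.7],[0.24,1,0],[0.24,1,0],[0,0,-0.2],[0,0,0],[0,0,0]],"delta_rot":[[0,0,0],[0,0,0],[0,0,0],[0,0,0],[0,0,0],[0,0,0],[0,0,0]],"claw":[255,255,255,255,255,255,255]}'
python3 look.py w6 2; python3 -c "
import cv2;im=cv2.imread('pics/w6.png')[160:250,270:400];cv2.imwrite('pics/c6.png',cv2.resize(im,None,fx=6,fy=6,interpolation=cv2.INTER_CUBIC))"
```

```text
time_s: 9.75
eef_pos: [529.9, 159.7, 114.4]
ee_rot: [-0.0, 0.118, 0.993, -0.0]
force: [-0.7, -0.0, -2.6]
grip_width: 0.317
eef [529.9  159.69 114.42] tooly 76.49 tz [-7.e-04 -2.e-04 -1.e+00] F [-0.7 -0.  -2.6] M [-0.01 -0.02  0.  ] t 9.75 w 0.3168094506072889
to slot world [ 0.57 -0.1 ] rack frame 0.57 0.03
```

View pics/c6.png

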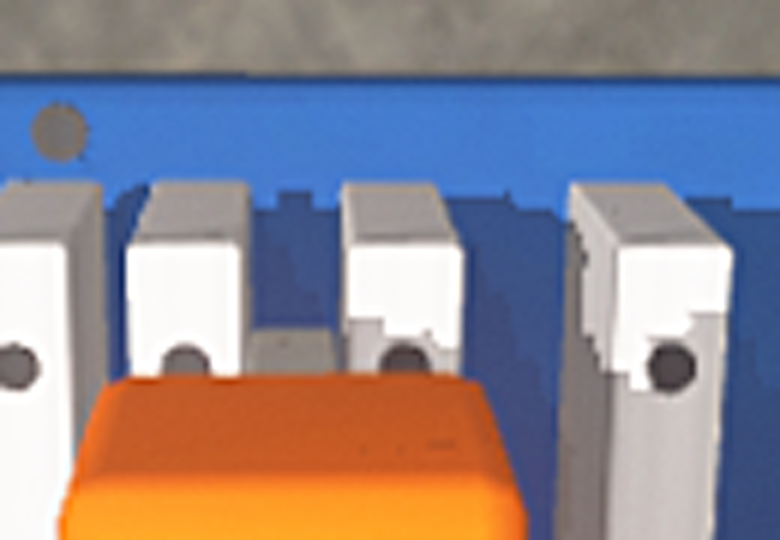

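Over slot 2 the mouth spans 245–343 and the blade about 248–337, so it is centred. Lowering slowly.

```bash
python3 -m crank '{"dp":[[0,0,-0.3],[0,0,-0.3],[0,0,-0.15],[0,0,-0.15],[0,0,-0.1],[0,0,0],[0,0,0]],"delta_rot":[[0,0,0],[0,0,0],[0,0,0],[0,0,0],[0,0,0],[0,0,0],[0,0,0]],"claw":[255,255,255,255,255,255,255]}'
```

```text
time_s: 10.5
eef_pos: [530.1, 159.7, 104.9]
ee_rot: [0.0, 0.118, 0.993, 0.0]
force: [0.1, 0.6, -2.3]
grip_width: 0.317
```

It's going in with no resistance (2 mm below wall-top contact), so I'm continuing to the floor.

```bash
python3 -m crank '{"dp":[[0,0,-0.5],[0,0,-0.6],[0,0,-0.6],[0,0,-0.6],[0,0,-0.6],[0,0,-0.3],[0,0,0],[0,0,0]],"delta_rot":[[0,0,0],[0,0,0],[0,0,0],[0,0,0],[0,0,0],[0,0,0],[0,0,0],[0,0,0]],"claw":[255,255,255,255,255,255,255,255]}'
```

```text
time_s: 11.3
eef_pos: [530.2, 159.7, 72.9]
ee_rot: [0.0, 0.118, 0.993, 0.0]
force: [0.5, 0.2, -2.0]
grip_width: 0.317
```

```bash
python3 -m crank '{"dp":[[0,0,-0.3],[0,0,-0.2],[0,0,-0.1],[0,0,-0.1],[0,0,0],[0,0,0]],"delta_rot":[[0,0,0],[0,0,0],[0,0,0],[0,0,0],[0,0,0],[0,0,0]],"claw":[255,255,255,255,255,255]}'
```

```text
time_s: 11.9
eef_pos: [530.2, 159.7, 67.0]
ee_rot: [0.0, 0.118, 0.993, -0.0]
force: [-6.0, -1.3, 10.7]
grip_width: 0.319
```

Floor reached: TCP 67.0 against 66.9 expected, with 11 N up. Releasing.

```bash
python3 -m crank '{"dp":[[0,0,0],[0,0,0],[0,0,0],[0,0,0],[0,0,0],[0,0,0],[0,0,0],[0,0,0]],"delta_rot":[[0,0,0],[0,0,0],[0,0,0],[0,0,0],[0,0,0],[0,0,0],[0,0,0],[0,0,0]],"claw":[160,120,60,0,0,0,0,0]}'
python3 -m crank '{"dp":[[0,0,0.5],[0,0,1],[0,0,2],[0,0,3],[0,0,3],[0,0,3],[0,0,1],[0,0,0],[0,0,0]],"delta_rot":[[0,0,0],[0,0,0],[0,0,0],[0,0,0],[0,0,0],[0,0,0],[0,0,0],[0,0,0],[0,0,0]],"claw":[0,0,0,0,0,0,0,0,0]}'
python3 look.py w7 2
python3 - <<'E'
from h import *
for n in ('scene','top'):
    im,d=capture(n); cv2.imwrite(f'pics/{n}9.png',im[:,:,::-1])
im=cv2.imread('pics/scene9.png'); cv2.imwrite('pics/scene9c.png',cv2.resize(im[150:400,140:460],None,fx=2.4,fy=2.4,interpolation=cv2.INTER_CUBIC))
s=sense(); W=cloud('wrist',np.load('pics/w7.npy'),s); im=cv2.imread('pics/w7.png'); h=cv2.cvtColor(im,cv2.COLOR_BGR2HSV)
m=(h[...,0]<18)&(h[...,1]>150)&(h[...,2]>150); P=W[m]; k=np.hypot(P[:,0]-530,P[:,1]-160)<60; print(np.nanpercentile(P[k],[2,50,98],axis=0))
E
```

```text
time_s: 12.7
eef_pos: [530.1, 159.7, 65.8]
ee_rot: [-0.0, 0.118, 0.993, -0.0]
force: [0.8, 1.0, 0.0]
grip_width: 0.995
time_s: 13.6
eef_pos: [529.6, 159.7, 199.7]
ee_rot: [-0.001, 0.118, 0.993, -0.0]
force: [0.5, 1.0, -0.0]
grip_width: 1.004
eef [529.59 159.69 199.66] tooly 76.48 tz [-1.8e-03 -2.0e-04 -1.0e+00] F [ 0.5  1.  -0. ] M [-0.01 -0.02  0.02] t 13.6 w 1.003865898140939
to slot world [ 0.88 -0.1 ] rack frame 0.88 0.11
[[489.41757065 140.52077101  79.47616022]
 [522.41408355 162.90213737  98.3651448 ]
 [570.53641866 179.51795086  99.8934878 ]]
```

View pics/scene9c.png

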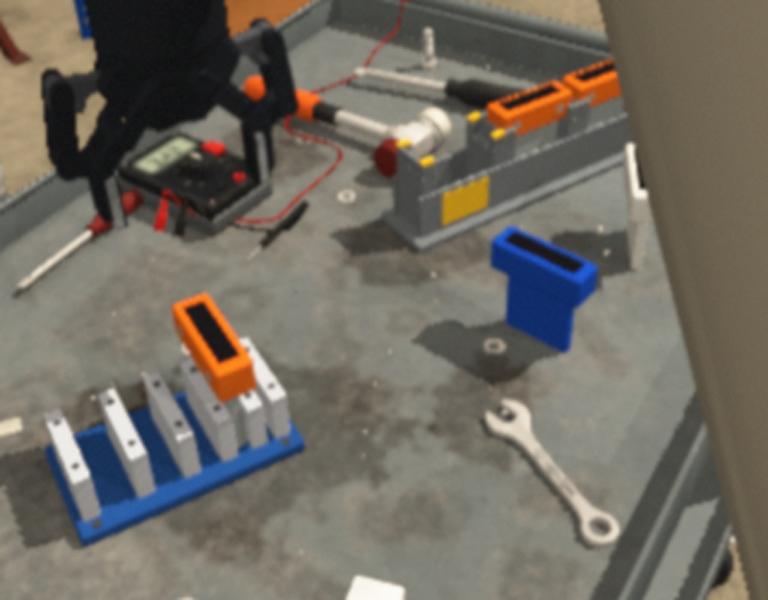

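View pics/w7.png

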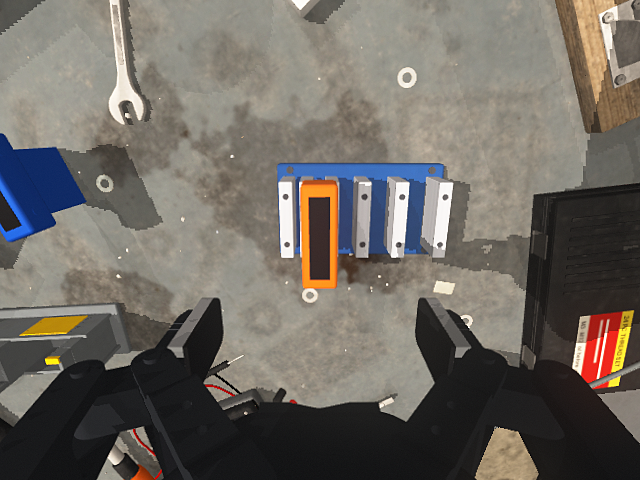

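The plate stands upright in slot 2 (grip at wrist (319,235)). Its top is at about 99 mm, where 100 mm is fully home. The other two plates are still in the stand, and the gripper is clear.

```bash
python3 -c "
from rig import *
print(finish_job())"
```

```text
the job is handed in; nothing more can be done
None
```

The plate from the yellow-marked bay is now in slot 2 of the sizing rack, fully home and let go. I handed the job in at about 14 s of the 64 s allowed; no verdict came back.

- **Slot 1:** it stopped the plate at wall-top height, with 19 N upward and the tool tip at z 106.9 mm.
- **Slot 2:** the plate went in without resistance and reached the floor with the tool tip at 67.0 mm (66.9 mm expected). I did not bring it over any wider slot.
- **Last checks:** the pictures show it standing upright, with the grip top at about 98–100 mm against 100 mm expected. The two other plates were still hanging in the stand. The gripper was open about 130 mm above where it let go, with no significant force on it.

No check failed. The only poor measurement was an early depth reading of the grip in the hand. I replaced it with pixel measurements, which showed the plate centred to about 0.3 mm.

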